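# Ring the counter bell and hand a tin out through the guard's slot

### The job

First call the customer with empty fingers by pressing the counter bell's plunger all the way down. Then pick up the long slim tin and pass it, end first, from our side through the slot in the green counter guard until at least a quarter of its length sticks out on the customer's side, and finish there, still holding it still and level in your grip without leaning it hard on the slot: do not let go. Leave everything else on the counter where it is.

Things in the scene. Friction and masses are not known exactly. Their poses are not given: they have to be found in the camera images.
- tin: the long slim plain metal tin (incense sticks), 200 x 40 x 20 mm, about 0.1 kg, lying flat and loose on the counter; origin centre of its underside, x along its 200 mm length, y along its 40 mm width, z up. Both ends are alike
- tin_mid (a point): centre of the tin, 10 mm above its underside, axes as the tin's
- tin_end_a (a point): centre of the tin's end face at +x, 100 mm from its centre
- tin_end_b (a point): centre of the tin's end face at -x, 100 mm from its centre
- guard: green upright counter guard, fixed to the counter, 260 mm wide, 210 mm high, panel 8 mm thick, with one level letterbox slot; origin on the counter under the slot, in the middle of the panel's thickness; x points through the panel to the customer's side (away from the robot), y along the panel
- slot (a point): centre of the slot, in the middle of the panel's thickness, 100 mm above the counter, axes as the guard's. The slot is 42 mm wide (y) and 22 mm high (z), 2 mm more than the tin each way; steel lips on the robot's side flare it open by 4 mm on every edge, from 12 mm before the panel
- bell: steel counter bell, fixed to the counter, dark foot 92 mm across, dome 40 mm high with a plunger on top; origin centre of its underside
- bell_top (a point): centre of the top face of the bell's plunger cap (26 mm across), 60 mm above the counter when up; it moves down with the plunger
- plunger (a joint): the bell's plunger, m: 0 up, 0.010 fully down; sprung, 2 N to start it and 6 N to hold it fully down; comes up by itself
- short_tin: bystander: shorter, wider metal tin, 90 x 58 x 24 mm, lying flat; origin centre of its underside
- round_tin: bystander: low round tin with a brass lid, 66 mm across, 34 mm high; origin centre of its underside
- bowl: bystander: terracotta bowl, 116 mm across, 50 mm high; origin centre of its underside
- tumbler: bystander: steel tumbler, 72 mm across, 100 mm high; origin centre of its underside
- jar: bystander: amber glass jar with a black cap, 70 mm across, 90 mm high; origin centre of its underside
- mortar: bystander: dark metal pot, 90 mm across plus two small side handles, 65 mm high; origin centre of its underside
Not all that is in view belongs to the job. Leave any yellow look-alike of the bell alone.

How it is judged:
By the outcome, as a careful person would: the job done as asked, in the order asked, and still so for the second after the job is handed in, while the arm keeps its last pose, push and grip.
It also fails if it takes over 64 s, if anything falls off the work surface, if the arm or the gripper's body presses on something with over 40 N, if the wrist force passes 120 N, or if a joint passes its speed limit or range.

### The arm

A 7-joint arm with a two-finger parallel gripper is mounted at the origin on the work surface. World frame = base frame: x ahead of the robot, y to its left, z up, the work surface at z = 0. Lengths are in m, angles in rad, forces in N, time in s.
With the tool pointing down it reaches from about 0.425 to 0.875 m from the base axis. Payload 9.9 kg.
Tool frame: the origin (TCP) lies midway between the tips of the shut fingers; the grasp point (between the pads) lies 19 mm behind it; z points along the fingers, y is the line along which they close (so a half turn about z gives the same grasp; the last joint's range is limited). The gripper opens to 85 mm and grips with 20 to 120 N. Pads are 22 mm wide; open, the fingers measure 114 mm over their backs; the gripper's body (76 mm by 85 mm) begins 54 mm behind the grasp point. The pads swing forward as they close: fully open they stand 13 mm farther back than shut.
Start: joints at [-1.242, 0.576, 0.025, 1.437, -0.015, 1.129, -0.057], TCP at [0.271, 0.618, 0.194] pointing down, gripper open.
Joint ranges: [-2.76, 2.76], [-0.34, 2.15], [-1.52, 1.57], [0.19, 2.46], [-1.09, 4.23], [0.17, 1.99], [-2.82, 2.82]. Speed limits (rad/s): [2.22, 2.22, 3.01, 3.01, 3.14, 3.14, 3.14].

### API

Orientations are given as a 3x3 rotation matrix whose columns are the frame's x, y, z axes.
In Python, from plant import readout, eyes, bot gives the robot as it stands. The module is installed in compiled form; this text tells all that it offers.
- The arm moves only by the tool jog_arm, never from a script. Its arguments are lists of equal length, an entry for each row: "grip": the opening, from 0 (shut) to 1 (fully open); "slide": the shift along the world's x, y, z scaled (see below), a list of three; "rot": the turn, a rotation vector about the world's x, y, z scaled (see below), a list of three. A call has 1 to 8 rows; each row shifts and turns the commanded pose from where the row before left it; what a row does not reach is not made up. The controller multiplies each number of a shift by 0.03 m and each number of a turn by 0.1 rad. A row lasts 1/10 s, in which the tool goes at most 50 mm and 8.59 degrees, less where a joint would pass 70% of its speed; a pose out of reach is approached as far as the arm can. A call with a number of a shift or a turn outside -1 to 1 is refused whole. A call with a gripper value outside its range is refused whole. The fingers move at their own pace and stop on an object; the grip force is fixed at half the most. Time passes only in rows, so rows that do not move let the fingers close. It gives the time, the measured TCP pose, the force, the opening and the grip force at its end, in the units of the state.
- readout.get_obs(): the state, without advancing time (a new reading comes with each control period).
- eyes.capture(name): name is "scene" or "side" or "wrist"; returns the picture (420x560x3 uint8, red, green, blue); there is no depth.
- eyes.camera_params(name): a dict with "fovy" (degrees; the focal length in pixels is half the picture's height over the tangent of half this angle, whatever the lens; pixels are square), "cx", "cy" (the principal point, pixels), "rvec" (rotation vector, rad) and "tvec" (3), from world to camera coordinates, as OpenCV has them; the wrist camera has in their place "tool_from_camera" (4x4, takes a point from camera to tool coordinates, whose origin is the TCP and whose axes are the flange's). Camera axes: x right, y down, z forward; pixel columns grow to the right and rows downward; lengths in m; the calibration is good to about 2 mm. The wrist camera is an equidistant fisheye: a pixel r from the principal point sees the ray r / f radians off the axis. A picture is of the moment at which its call begins: read the wrist's pose just before it. camera_params takes no time and is no camera call.
- bot.job_done(): hands the job in; it is judged then, once.
The state is a dict: "t": time; "qpos": joint angles; "joint_velocities": joint speeds; "tau": joint torques, N m; "position": TCP position; "tool_rot": TCP orientation; "ft_force": force on the tool from outside, world axes, zero at the start; "moment": the same for the moment, N m; "grip_width": finger opening in m; "grasp_force": force on a finger pad.
Only numpy, scipy, OpenCV 4.12 (cv2) and the standard library are available. Lean on these libraries where they do the work, as an engineer would, in place of code of your own. Each camera call takes 0.05 s, during which the arm holds its last target. There are 200 camera calls.

## Working session

There is one attempt and no reset: what is moved stays moved. The work goes in short steps, Python scripts to look and compute and a tool call to move; the robot and the scene stay as the last step left them, time stands still between calls to the robot, and variables do not carry over. Pictures are saved under pics/ and viewed, at most 10 in all, crops included, and the job is handed in when it is done.

Besides the shell and the picture viewer there is one more tool, called by a JSON object that holds its "name" and its "arguments". jog_arm: Moves the arm, as the interface text tells. Its arguments: {"type":"object","properties":{"grip":{"type":"array"},"slide":{"type":"array"},"rot":{"type":"array"}},"required":["grip","slide","rot"]}

```bash
mkdir -p pics
cat > h.py <<'E'
import numpy as np, cv2
from plant import readout, eyes, bot
def save(n,im): cv2.imwrite(f'pics/{n}.png',im[:,:,::-1])
def ray(name,u,v,obs=None):
    p=eyes.camera_params(name); f=210/np.tan(np.radians(p['fovy'])/2)
    x,y=(u-p['cx'])/f,(v-p['cy'])/f
    if 'rvec' in p:
        R=cv2.Rodrigues(np.array(p['rvec'],float))[0]; d=R.T@np.array([x,y,1]); o=-R.T@np.array(p['tvec'],float).ravel()
    else:
        r=np.hypot(x,y); s=np.sin(r)/r if r>1e-9 else 1
        T=np.array(p['tool_from_camera']); Rt=np.array(obs['tool_rot']).reshape(3,3)
        d=Rt@T[:3,:3]@np.array([x*s,y*s,np.cos(r)]); o=np.array(obs['position'])+Rt@T[:3,3]
    return o,d/np.linalg.norm(d)
def onz(name,u,v,z,obs=None):
    o,d=ray(name,u,v,obs); return o+d*(z-o[2])/d[2]
def proj(name,P,obs=None):
    p=eyes.camera_params(name); f=210/np.tan(np.radians(p['fovy'])/2); P=np.array(P,float)
    if 'rvec' in p:
        c=cv2.Rodrigues(np.array(p['rvec'],float))[0]@P+np.array(p['tvec'],float).ravel()
        return np.array([p['cx']+f*c[0]/c[2],p['cy']+f*c[1]/c[2]])
    T=np.array(p['tool_from_camera']); Rt=np.array(obs['tool_rot']).reshape(3,3)
    c=T[:3,:3].T@(Rt.T@(P-np.array(obs['position']))-T[:3,3])
    a=np.arctan2(np.hypot(c[0],c[1]),c[2]); h=np.hypot(c[0],c[1])
    return np.array([p['cx']+f*a*c[0]/h,p['cy']+f*a*c[1]/h])
def cross(r1,r2):
    (o1,d1),(o2,d2)=r1,r2
    s=np.linalg.lstsq(np.c_[d1,-d2],o2-o1,rcond=None)[0]
    a,b=o1+d1*s[0],o2+d2*s[1]; return (a+b)/2,np.linalg.norm(a-b)
E
python3 - <<'E'
from h import *
o=readout.get_obs(); print(o)
for n in ('scene','side','wrist'):
    im=eyes.capture(n); np.save(f'{n}.npy',im); save(n+'0',im); print(n,eyes.camera_params(n))
E
```

```text
{'t': 0.0, 'qpos': array([-1.24180324,  0.57654165,  0.024861  ,  1.43790875, -0.01501536,
        1.12897653, -0.05647362]), 'joint_velocities': array([-0.00060317, -0.00103969,  0.00012449,  0.00130689,  0.00056555,
        0.0002736 , -0.0007885 ]), 'tau': array([-3.88123644e-04, -7.65738988e+01,  2.24990912e+00, -2.85974693e+01,
        1.51893636e-02,  1.21980108e-02,  6.57183449e-06]), 'position': array([0.27058764, 0.6178375 , 0.1934364 ]), 'tool_rot': array([[-9.16019842e-01,  4.01132528e-01, -5.85951103e-04],
       [ 4.01132948e-01,  9.16018548e-01, -1.54186415e-03],
       [-8.17497832e-05, -1.64742245e-03, -9.99998640e-01]]), 'ft_force': array([ 0.99512185, -0.83637773, -0.53711712]), 'moment': array([-0.03060743,  0.06716046, -0.00302762]), 'grasp_force': 0.0, 'grip_width': 0.08550528223529813}
scene {'fovy': 46.66788028669883, 'cx': 283.02610463968614, 'cy': 215.10980841192853, 'rvec': array([ 0.86073928,  2.42293842, -1.20591921]), 'tvec': array([ 0.38865868, -0.12410408,  1.80092229])}
side {'fovy': 49.75918983557774, 'cx': 281.8503599064576, 'cy': 219.6206762408376, 'rvec': array([ 2.07562319, -0.75130172,  0.38393715]), 'tvec': array([-0.3929297 ,  0.2562349 ,  1.34765005])}
wrist {'fovy': 65.70646984690485, 'cx': 274.7205886739242, 'cy': 206.60205995528932, 'tool_from_camera': array([[-1.09769048e-03, -9.60948689e-01, -2.76724435e-01,
         6.94324131e-02],
       [ 9.99998046e-01, -5.99821480e-04, -1.88378980e-03,
         7.71141637e-06],
       [ 1.64424008e-03, -2.76725962e-01,  9.60947469e-01,
        -1.80259142e-01],
       [ 0.00000000e+00,  0.00000000e+00,  0.00000000e+00,
         1.00000000e+00]])}
```

View pics/scene0.png

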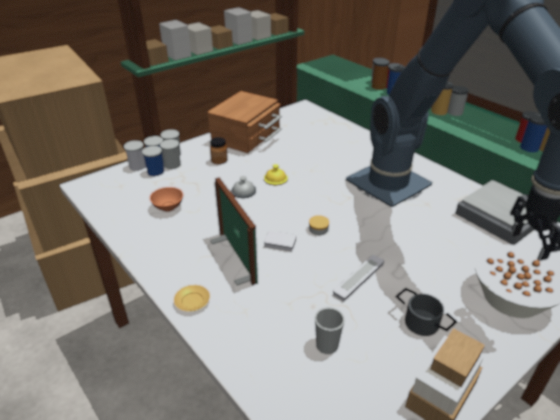

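View pics/side0.png

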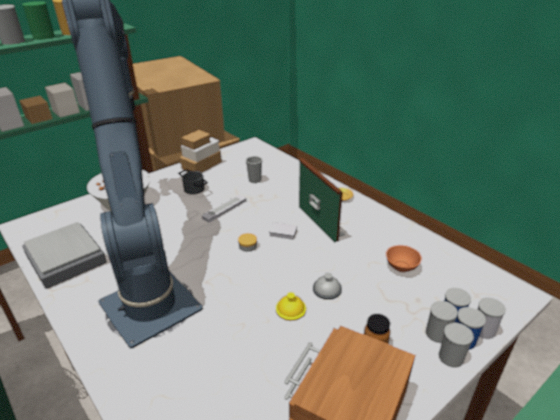

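Scene: tin candidates are the long slim metal thing (360,278), the short tin (281,241) and the grey bin (500,210). Bell candidates are steel (243,186) and yellow (276,174). The guard is at (236,230). In the side view the tin is at (225,208), the bell at (327,285), the yellow bell at (291,305) and the guard at (320,198). By the description I choose the slim tin and the steel bell, and check them in a crop.

Run:
```python
from h import *
s=np.load('scene.npy'); d=np.load('side.npy')
z=lambda im,u,v,w,h:cv2.resize(im[v:v+h,u:u+w],(400,300),interpolation=cv2.INTER_CUBIC)
m=np.vstack([np.hstack([z(s,320,240,80,60),z(s,190,170,160,120)]),np.hstack([z(d,190,180,80,60),z(d,240,150,160,120)*1])])
save('crop1',m)
for n,u,v in (('scene',360,278),('side',225,206)): print('tin',onz(n,u,v,.02))
for n,u,v in (('scene',243,179),('side',327,276)): print('bell',onz(n,u,v,.06))
print(cross(ray('scene',243,179),ray('side',327,276)))
```

```text
tin [0.4660603  0.29929663 0.02      ]
tin [0.45790609 0.28169182 0.02      ]
bell [ 0.45867482 -0.27414104  0.06      ]
bell [ 0.44652227 -0.2902746   0.06      ]
(array([ 0.4523667 , -0.28429659,  0.05241319]), np.float64(0.0007696811205862445))
```

View pics/crop1.png

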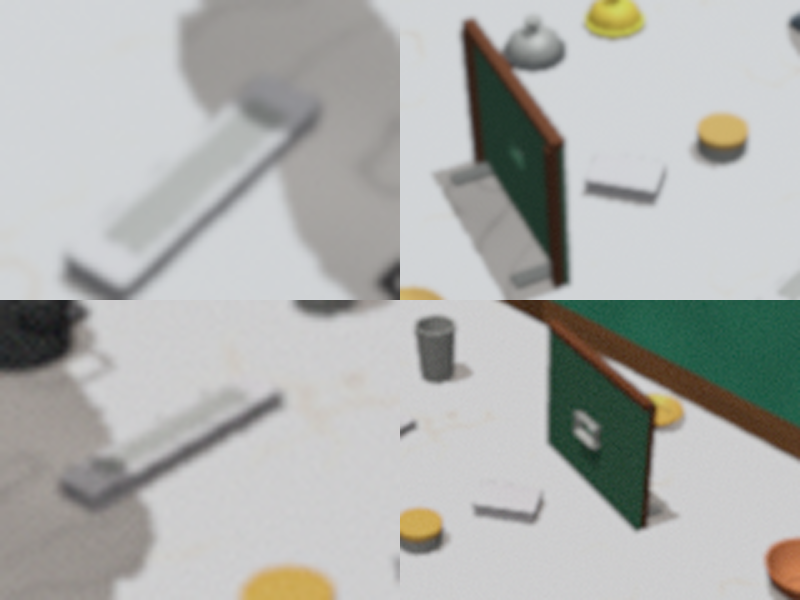

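Run:
```python
from h import *
np.set_printoptions(precision=3,suppress=True)
for n,a in (('scene',[(335,291),(345.6,297),(383.6,261),(371,255.6)]),('side',[(203,217),(209,220),(246,199),(240,197)])):
    print(n,[onz(n,*p,.02) for p in a])
for k,a,b in (('topL/far',(217,179),(340,192)),('topR',(252,225),(300.8,161)),('bell',(243,178),(327.5,275)),):
    print(k,cross(ray('scene',*a),ray('side',*b)))
print('slot ray',ray('side',315,202))
for n,a in (('scene',(254,283)),('scene',(219,230)),('side',(336,240)),('side',(298,207))): print(n,onz(n,*a,0))
for k,n,u,v,z in (('short','scene',281,240,.024),('round','scene',319,222,.034),('round','side',247,240,.034),('short','side',284,230,.024),('tumb','scene',329,317,.1),('mort','scene',424,305,.065),('yb','scene',276,168,.06)): print(k,onz(n,u,v,z))
```

```text
scene [array([0.556, 0.291, 0.02 ]), array([0.549, 0.325, 0.02 ]), array([0.361, 0.294, 0.02 ]), array([0.372, 0.254, 0.02 ])]
side [array([0.353, 0.272, 0.02 ]), array([0.36 , 0.241, 0.02 ]), array([0.55, 0.27, 0.02]), array([0.54 , 0.298, 0.02 ])]
topL/far (array([ 0.644, -0.136,  0.205]), np.float64(0.002740467895705418))
topR (array([0.693, 0.108, 0.205]), np.float64(0.001654623552712311))
bell (array([ 0.453, -0.285,  0.057]), np.float64(0.002235761777109247))
slot ray (array([-0.304, -0.991,  0.98 ]), array([ 0.589,  0.601, -0.54 ]))
scene [0.698 0.111 0.   ]
scene [ 0.643 -0.153  0.   ]
side [ 0.652 -0.129  0.   ]
side [0.69  0.117 0.   ]
short [0.537 0.034 0.024]
round [0.395 0.05  0.034]
round [0.386 0.037 0.034]
short [0.529 0.01  0.024]
tumb [0.684 0.396 0.1  ]
mort [0.448 0.497 0.065]
yb [ 0.323 -0.259  0.06 ]
```

The crop confirms both choices: the tin is plain, slim and about 200 mm long, and the bell is steel, next to the yellow look-alike. The slot with its steel lips shows in the side view near (315,202). I'm moving over the tin on the way to the bell, with the fingers closing.

{"name": "jog_arm", "arguments": {"grip": [0, 0, 0, 0, 0, 0, 0, 0], "slide": [[0.7, -1, 0.5], [0.7, -1, 0.5], [0.7, -1, 0.3], [0.7, -1, 0.2], [0.7, -1, 0], [0.7, -1, 0], [0.7, -1, 0], [0.7, -1, 0]], "rot": [[0, 0, 0], [0, 0, 0], [0, 0, 0], [0, 0, 0], [0, 0, 0], [0, 0, 0], [0, 0, 0], [0, 0, 0]]}}

```text
t: 0.95
position: [0.4394, 0.3769, 0.2392]
tool_rot: [[-0.916, 0.401, -0.0], [0.401, 0.916, -0.0], [0.0, -0.0, -1.0]]
ft_force: [0.5, -0.3, -0.4]
grip_width: 0.0002
grasp_force: 0.0
```

{"name": "jog_arm", "arguments": {"grip": [0, 0, 0], "slide": [[0, -1, 0], [0, -0.5, 0], [0, 0, 0]], "rot": [[0, 0, 0], [0, 0, 0], [0, 0, 0]]}}

```text
t: 1.25
position: [0.4389, 0.3314, 0.2395]
tool_rot: [[-0.915, 0.403, -0.0], [0.403, 0.915, -0.001], [-0.0, -0.0, -1.0]]
ft_force: [0.0, 0.7, -0.2]
grip_width: -0.0
grasp_force: 0.0
```

Run:
```python
from h import *
o=readout.get_obs(); im=eyes.capture('wrist'); save('w1',im); np.save('w1.npy',im); np.save('w1o.npy',o,allow_pickle=True); print(o['position'],o['tool_rot'])
```

```text
[0.43894785 0.33140993 0.23953033] [[-9.14990497e-01  4.03475390e-01 -2.40423969e-06]
 [ 4.03475336e-01  9.14990373e-01 -5.19475704e-04]
 [-2.07395806e-04 -4.76285384e-04 -9.99999865e-01]]
```

View pics/w1.png

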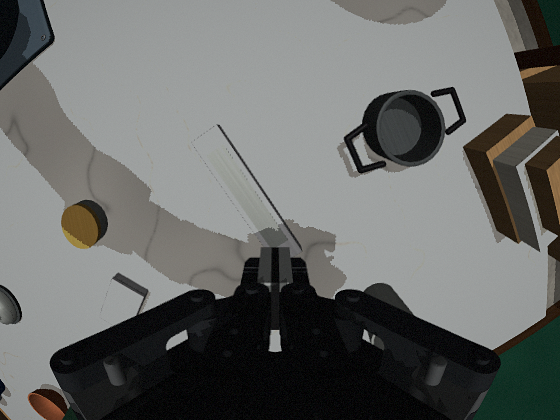

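The wrist view shows the tin from its near end, top corners (190,143) and (220,125), along the dark right edge to about (301,248). The far end is close to the fingers.

Run:
```python
from h import *
np.set_printoptions(precision=4,suppress=True)
o=np.load('w1o.npy',allow_pickle=True).item()
for p in [(190,143),(220,125),(301,248),(262,243)]: print(p,onz('wrist',*p,.02,o))
```

```text
(190, 143) [0.3616 0.2485 0.02  ]
(220, 125) [0.3579 0.2928 0.02  ]
(301, 248) [0.5474 0.321  0.02  ]
(262, 243) [0.5196 0.2763 0.02  ]
```

{"name": "jog_arm", "arguments": {"grip": [0, 0, 0, 0, 0, 0, 0, 0], "slide": [[0.1, -1, 0], [0.1, -1, 0], [0.1, -1, 0], [0.1, -1, 0], [0, -1, 0], [0, -1, 0], [0, -1, 0], [0, -1, 0]], "rot": [[0, 0, 0], [0, 0, 0], [0, 0, 0], [0, 0, 0], [0, 0, 0], [0, 0, 0], [0, 0, 0], [0, 0, 0]]}}

```text
t: 2.1
position: [0.451, 0.0944, 0.2394]
tool_rot: [[-0.917, 0.398, 0.0], [0.398, 0.917, 0.001], [-0.0, 0.001, -1.0]]
ft_force: [0.6, -0.3, 0.1]
grip_width: 0.0003
grasp_force: 0.0
```

{"name": "jog_arm", "arguments": {"grip": [0, 0, 0, 0, 0, 0, 0, 0], "slide": [[0, -1, 0], [0, -1, 0], [0, -1, 0], [0, -1, 0], [0, -1, 0], [0, -1, 0], [0, -1, 0], [0, -1, 0]], "rot": [[0, 0, 0], [0, 0, 0], [0, 0, 0], [0, 0, 0], [0, 0, 0], [0, 0, 0], [0, 0, 0], [0, 0, 0]]}}

```text
t: 2.9
position: [0.4521, -0.1461, 0.2394]
tool_rot: [[-0.917, 0.398, 0.001], [0.398, 0.917, 0.0], [-0.001, 0.001, -1.0]]
ft_force: [-0.3, 0.5, 0.2]
grip_width: 0.0001
grasp_force: 0.0
```

{"name": "jog_arm", "arguments": {"grip": [0, 0, 0, 0], "slide": [[0, -1, -1], [0, -0.8, -1], [0, 0, -0.5], [0, 0, 0]], "rot": [[0, 0, 0], [0, 0, 0], [0, 0, 0], [0, 0, 0]]}}

```text
t: 3.3
position: [0.4508, -0.1993, 0.1623]
tool_rot: [[-0.917, 0.4, -0.003], [0.4, 0.917, 0.001], [0.004, -0.0, -1.0]]
ft_force: [0.1, 0.2, 0.7]
grip_width: 0.0003
grasp_force: 0.0
```

Run:
```python
from h import *
o=readout.get_obs(); im=eyes.capture('wrist'); save('w2',im); np.save('w2.npy',im); np.save('w2o.npy',o,allow_pickle=True); print(o['position'],o['tool_rot'])
```

```text
[ 0.45076305 -0.19929619  0.16228709] [[-9.16520615e-01  3.99972381e-01 -3.47233361e-03]
 [ 3.99969932e-01  9.16527187e-01  1.40336201e-03]
 [ 3.74379420e-03 -1.02618830e-04 -9.99992987e-01]]
```

View pics/w2.png

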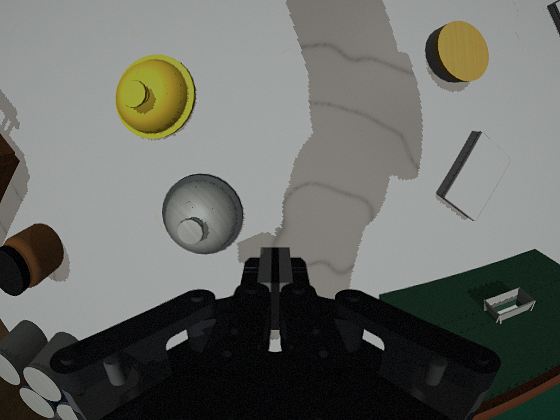

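The steel bell's cap is at (190,231) with the yellow bell at (133,95). The slot's lips show at about (510,304).

Run:
```python
from h import *
np.set_printoptions(precision=4,suppress=True)
o=np.load('w2o.npy',allow_pickle=True).item(); im=np.load('w2.npy')
b=onz('wrist',190,231,.06,o); print('bell',b,(b-o['position'])/.03)
print('slot',cross(ray('wrist',510,304,o),ray('side',315,202)))
print('base edge',[onz('wrist',*p,0,o) for p in [(380,294),(536,249)]])
save('crop2',cv2.resize(im[270:340,450:560],(770,490),interpolation=cv2.INTER_CUBIC))
```

```text
bell [ 0.451  -0.2877  0.06  ] [ 0.0069 -2.9453 -3.4096]
slot (array([ 0.6664, -0.0008,  0.0913]), np.float64(0.0006619696107981834))
base edge [array([ 0.6356, -0.1353,  0.    ]), array([0.6934, 0.1201, 0.    ])]
```

View pics/crop2.png

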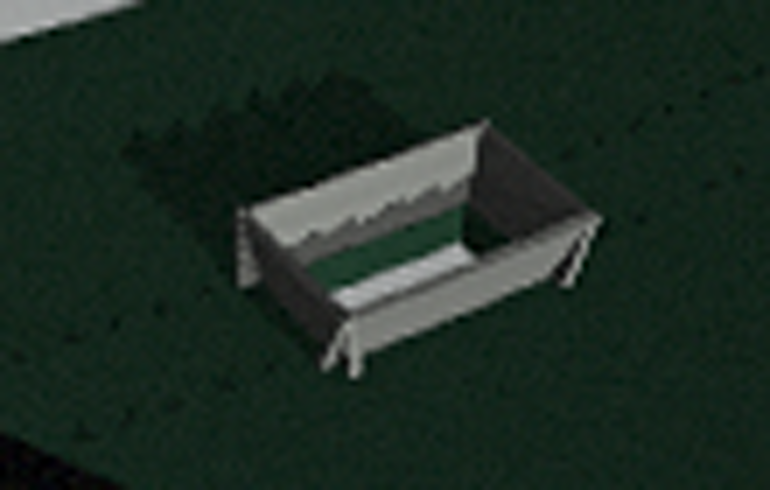

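Run:
```python
from h import *
np.set_printoptions(precision=4,suppress=True)
o=np.load('w2o.npy',allow_pickle=True).item()
T=[onz('wrist',*p,.115,o) for p in [(500,315.4),(535.7,301.1)]]; B=[onz('wrist',*p,.085,o) for p in [(484.6,299.7),(519.6,287.4)]]
print(T,B,np.mean(T,0),np.mean(B,0))
for a,b in (T,B): d=b-a; print(np.linalg.norm(d),np.degrees(np.arctan2(d[1],d[0])))
```

```text
[array([ 0.6483, -0.0307,  0.115 ]), array([0.6604, 0.0212, 0.115 ])] [array([ 0.6449, -0.0324,  0.085 ]), array([0.6572, 0.0192, 0.085 ])] [ 0.6543 -0.0048  0.115 ] [ 0.6511 -0.0066  0.085 ]
0.053244689533140724 76.89597904462752
0.053071481217361834 76.59446269636062
```

{"name": "jog_arm", "arguments": {"grip": [0, 0, 0, 0, 0, 0], "slide": [[0, -1, 0], [0, -1, 0], [0, -0.9, -0.8], [0, 0, -1], [0, 0, -1], [0, 0, 0]], "rot": [[0, 0, 0], [0, 0, 0], [0, 0, 0], [0, 0, 0], [0, 0, 0], [0, 0, 0]]}}

```text
t: 3.95
position: [0.4507, -0.2855, 0.0784]
tool_rot: [[-0.917, 0.399, -0.003], [0.399, 0.917, 0.003], [0.004, 0.001, -1.0]]
ft_force: [0.2, -0.1, 0.6]
grip_width: 0.0004
grasp_force: 0.0
```

{"name": "jog_arm", "arguments": {"grip": [0, 0, 0, 0, 0, 0], "slide": [[0, 0, -0.2], [0, 0, -0.15], [0, 0, -0.15], [0, 0, -0.1], [0, 0, 0], [0, 0, 0]], "rot": [[0, 0, 0], [0, 0, 0], [0, 0, 0], [0, 0, 0], [0, 0, 0], [0, 0, 0]]}}

```text
t: 4.55
position: [0.4509, -0.2878, 0.0625]
tool_rot: [[-0.916, 0.401, 0.0], [0.401, 0.916, -0.0], [-0.0, -0.0, -1.0]]
ft_force: [0.1, 0.3, 0.4]
grip_width: -0.0001
grasp_force: 0.0
```

{"name": "jog_arm", "arguments": {"grip": [0, 0, 0, 0, 0, 0], "slide": [[0, 0, -0.1], [0, 0, -0.1], [0, 0, -0.1], [0, 0, -0.1], [0, 0, 0], [0, 0, 0]], "rot": [[0, 0, 0], [0, 0, 0], [0, 0, 0], [0, 0, 0], [0, 0, 0], [0, 0, 0]]}}

```text
t: 5.15
position: [0.4507, -0.2877, 0.0502]
tool_rot: [[-0.916, 0.401, -0.0], [0.401, 0.916, 0.0], [0.0, -0.0, -1.0]]
ft_force: [-0.9, -0.3, -1.6]
grip_width: 0.0005
grasp_force: 0.0
```

{"name": "jog_arm", "arguments": {"grip": [0, 0, 0], "slide": [[0, 0, -0.05], [0, 0, 0], [0, 0, 0]], "rot": [[0, 0, 0], [0, 0, 0], [0, 0, 0]]}}

```text
t: 5.45
position: [0.4508, -0.2877, 0.0488]
tool_rot: [[-0.916, 0.401, 0.0], [0.401, 0.916, -0.0], [-0.0, 0.0, -1.0]]
ft_force: [-0.4, 0.8, 0.1]
grip_width: -0.0
grasp_force: 0.0
```

No force is showing, so I look before going further.

Run:
```python
from h import *
np.set_printoptions(precision=4,suppress=True)
a=eyes.capture('scene'); b=eyes.capture('side'); w=eyes.capture('wrist')
z=lambda im,u,v,ww,h:cv2.resize(im[v:v+h,u:u+ww],(400,300),interpolation=cv2.INTER_CUBIC)
save('press',np.vstack([np.hstack([z(a,203,145,80,60),z(b,287,245,80,60)]),np.hstack([z(w,175,180,200,150),z(np.load('w2.npy'),150,150,120,90)])]))
```

```text
(no output)
```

View pics/press.png

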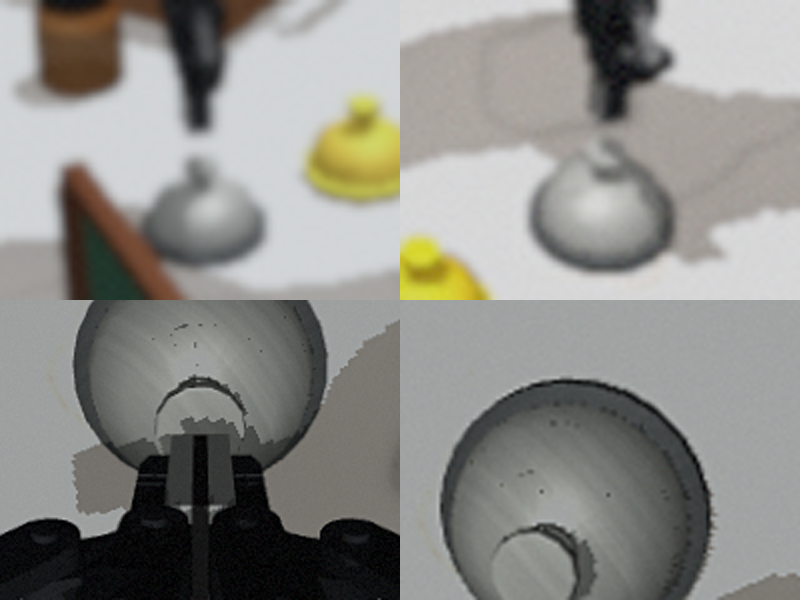

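Both fixed views show the fingertips still clear above the cap: tip at scene (243,171) and side (329,269), cap top at scene (243,176) and side (328,274). I'll triangulate both.

Run:
```python
from h import *
np.set_printoptions(precision=4,suppress=True)
o=readout.get_obs(); print(o['position'])
print('tip',cross(ray('scene',243,171),ray('side',328.6,268.6)))
print('cap',cross(ray('scene',243,176.5),ray('side',327.5,274)))
for n in('scene','side'): print(n,proj(n,o['position']),proj(n,[.4508,-.2877,.06]))
im=eyes.capture('wrist')
print('tip in wrist expected',proj('wrist',o['position'],o), 'bell foot centre ray test')
for z in(.02,.03,.04,.05,.06): print(z,proj('wrist',[.451,-.2877,z],o))
w2=np.load('w2o.npy',allow_pickle=True).item()
# cap centre in this view ~ column/row from crop
print('cap', [onz('wrist',175+200/2,180+(385+58-300)/2,z,o) for z in (.04,.06)],[onz('wrist',190,231,z,w2) for z in (.04,.06)])
```

```text
[ 0.4508 -0.2877  0.0489]
tip (array([ 0.4512, -0.2869,  0.0841]), np.float64(0.005013206170147898))
cap (array([ 0.4515, -0.2857,  0.0619]), np.float64(0.0019892392047925487))
scene [242.7304 179.2771] [242.5906 176.611 ]
side [327.242  277.6919] [327.4205 274.9428]
tip in wrist expected [275.3345 234.9843] bell foot centre ray test
0.02 [275.4351 219.8543]
0.03 [275.4414 224.7229]
0.04 [275.4483 230.0476]
0.05 [275.4557 235.8924]
0.06 [275.4636 242.333 ]
cap [array([ 0.4642, -0.2938,  0.04  ]), array([ 0.4561, -0.2902,  0.06  ])] [array([ 0.4554, -0.2958,  0.04  ]), array([ 0.451 , -0.2877,  0.06  ])]
```

Run:
```python
from h import *
np.set_printoptions(precision=4,suppress=True)
o=readout.get_obs(); R=np.array(o['tool_rot'])
for x in (0,.011):
  for k in (0,.01,.02,.03,.04): print(x,k,proj('wrist',o['position']+R@np.array([x,0,-k]),o))
```

```text
0 0 [275.3345 234.9843]
0 0.01 [275.3368 241.3417]
0 0.02 [275.3392 248.3731]
0 0.03 [275.3416 256.184 ]
0 0.04 [275.344  264.9009]
0.011 0 [275.325 217.36 ]
0.011 0.01 [275.3273 222.931 ]
0.011 0.02 [275.3297 229.1197]
0.011 0.03 [275.3322 236.0297]
0.011 0.04 [275.3348 243.7874]
```

{"name": "jog_arm", "arguments": {"grip": [0, 0, 0, 0, 0, 0], "slide": [[0, 0, -0.1], [0, 0, -0.1], [0, 0, 0], [0, 0, 0], [0, 0, 0], [0, 0, 0]], "rot": [[0, 0, 0], [0, 0, 0], [0, 0, 0], [0, 0, 0], [0, 0, 0], [0, 0, 0]]}}

```text
t: 6.25
position: [0.4508, -0.2877, 0.0428]
tool_rot: [[-0.916, 0.401, 0.0], [0.401, 0.916, -0.0], [-0.0, -0.0, -1.0]]
ft_force: [0.3, -0.7, -0.1]
grip_width: -0.0002
grasp_force: 0.0
```

The fingertips really are about 35 mm short of the stated TCP: wrist row 247 fits that, and so do the fixed views. I'll go on down in small steps, watching the force.

{"name": "jog_arm", "arguments": {"grip": [0, 0, 0, 0, 0, 0], "slide": [[0, 0, -0.1], [0, 0, -0.1], [0, 0, -0.1], [0, 0, 0], [0, 0, 0], [0, 0, 0]], "rot": [[0, 0, 0], [0, 0, 0], [0, 0, 0], [0, 0, 0], [0, 0, 0], [0, 0, 0]]}}

```text
t: 6.85
position: [0.4508, -0.2877, 0.0338]
tool_rot: [[-0.916, 0.401, -0.0], [0.401, 0.916, -0.0], [0.0, -0.0, -1.0]]
ft_force: [0.2, 1.2, -0.2]
grip_width: -0.0003
grasp_force: 0.0
```

{"name": "jog_arm", "arguments": {"grip": [0, 0, 0, 0, 0, 0], "slide": [[0, 0, -0.1], [0, 0, -0.1], [0, 0, 0], [0, 0, 0], [0, 0, 0], [0, 0, 0]], "rot": [[0, 0, 0], [0, 0, 0], [0, 0, 0], [0, 0, 0], [0, 0, 0], [0, 0, 0]]}}

```text
t: 7.45
position: [0.4508, -0.2877, 0.0279]
tool_rot: [[-0.916, 0.401, 0.0], [0.401, 0.916, -0.0], [-0.0, -0.0, -1.0]]
ft_force: [0.5, 0.5, -1.0]
grip_width: 0.0
grasp_force: 0.0
```

{"name": "jog_arm", "arguments": {"grip": [0, 0, 0, 0], "slide": [[0, 0, -0.1], [0, 0, 0], [0, 0, 0], [0, 0, 0]], "rot": [[0, 0, 0], [0, 0, 0], [0, 0, 0], [0, 0, 0]]}}

```text
t: 7.85
position: [0.4508, -0.2877, 0.0248]
tool_rot: [[-0.916, 0.401, 0.0], [0.401, 0.916, -0.0], [-0.0, -0.0, -1.0]]
ft_force: [-0.5, 0.2, -0.0]
grip_width: -0.0003
grasp_force: 0.0
```

{"name": "jog_arm", "arguments": {"grip": [0, 0, 0, 0], "slide": [[0, 0, -0.1], [0, 0, 0], [0, 0, 0], [0, 0, 0]], "rot": [[0, 0, 0], [0, 0, 0], [0, 0, 0], [0, 0, 0]]}}

```text
t: 8.25
position: [0.451, -0.2879, 0.0219]
tool_rot: [[-0.916, 0.401, 0.0], [0.401, 0.916, -0.0], [-0.0, -0.0, -1.0]]
ft_force: [0.7, -1.0, 2.8]
grip_width: -0.0003
grasp_force: 1.1
```

Run:
```python
from h import *
np.set_printoptions(precision=4,suppress=True)
o=readout.get_obs(); print(o['tau'],o['ft_force'],o['qpos'])
a=eyes.capture('scene'); b=eyes.capture('side'); w=eyes.capture('wrist')
z=lambda im,u,v,ww,h:cv2.resize(im[v:v+h,u:u+ww],(400,300),interpolation=cv2.INTER_CUBIC)
save('press2',np.hstack([z(a,203,145,80,60),z(b,287,245,80,60)]))
```

```text
[ -0.0381 -63.7469   5.3562 -15.2861   0.0088   0.2203  -0.    ] [ 0.6763 -0.9662  2.7863] [ 0.3296  0.6086  0.2281  2.004  -0.248   0.5545  1.8878]
```

View pics/press2.png

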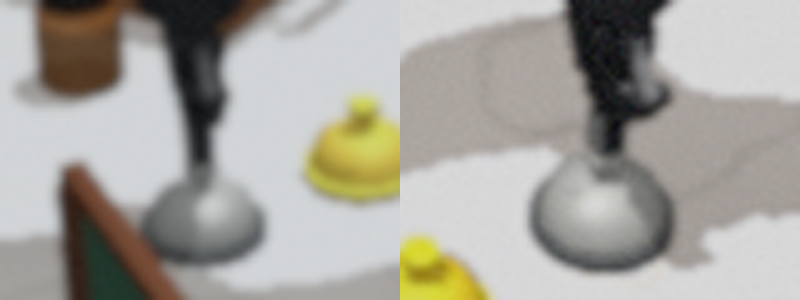

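Contact: 2.8 N at TCP z 0.022, so the tips sit about 36 mm behind the reported TCP. I keep pressing until the force climbs past 6 N.

{"name": "jog_arm", "arguments": {"grip": [0, 0, 0, 0, 0, 0], "slide": [[0, 0, -0.1], [0, 0, -0.1], [0, 0, 0], [0, 0, 0], [0, 0, 0], [0, 0, 0]], "rot": [[0, 0, 0], [0, 0, 0], [0, 0, 0], [0, 0, 0], [0, 0, 0], [0, 0, 0]]}}

```text
t: 9.0
position: [0.451, -0.2878, 0.0159]
tool_rot: [[-0.916, 0.401, 0.0], [0.401, 0.916, -0.0], [-0.0, -0.0, -1.0]]
ft_force: [1.3, -1.6, 5.4]
grip_width: -0.0001
grasp_force: 2.3
```

{"name": "jog_arm", "arguments": {"grip": [0, 0, 0, 0, 0], "slide": [[0, 0, -0.08], [0, 0, 0], [0, 0, 0], [0, 0, 0], [0, 0, 0]], "rot": [[0, 0, 0], [0, 0, 0], [0, 0, 0], [0, 0, 0], [0, 0, 0]]}}

```text
t: 9.5
position: [0.451, -0.2878, 0.0136]
tool_rot: [[-0.916, 0.401, 0.0], [0.401, 0.916, -0.0], [-0.0, -0.0, -1.0]]
ft_force: [0.5, -1.5, 6.2]
grip_width: -0.0001
grasp_force: 2.8
```

{"name": "jog_arm", "arguments": {"grip": [0, 0, 0, 0, 0], "slide": [[0, 0, -0.04], [0, 0, 0], [0, 0, 0], [0, 0, 0], [0, 0, 0]], "rot": [[0, 0, 0], [0, 0, 0], [0, 0, 0], [0, 0, 0], [0, 0, 0]]}}

```text
t: 10.0
position: [0.451, -0.2879, 0.013]
tool_rot: [[-0.916, 0.401, 0.001], [0.401, 0.916, -0.0], [-0.001, 0.0, -1.0]]
ft_force: [-0.8, 0.4, 15.5]
grip_width: -0.0002
grasp_force: 7.3
```

The bell is fully down: the force jumped from 6.2 to 15.5 N at the stop, which puts the shut tips 36.7 mm behind the reported TCP. Now I retreat and take a clear view of the slot with the wrist turned aside.

{"name": "jog_arm", "arguments": {"grip": [0, 0, 0, 0, 0, 0, 0, 0], "slide": [[0, 0, 1], [0, 0, 1], [0, 0, 1], [0.4, 1, 0.6], [0.4, 1, 0], [0.4, 1, 0], [0.4, 1, 0], [0.4, 1, 0]], "rot": [[0, 0, 0], [0, 0, 0], [0, 0, -1], [0, 0, -1], [0, 0, -1], [0, 0, -1], [0, 0, -1], [0, 0, 0]]}}

```text
t: 10.8
position: [0.5102, -0.1359, 0.1197]
tool_rot: [[-0.609, 0.793, -0.002], [0.793, 0.609, 0.0], [0.002, -0.001, -1.0]]
ft_force: [0.9, -0.1, -0.0]
grip_width: -0.0
grasp_force: 0.0
```

{"name": "jog_arm", "arguments": {"grip": [0, 0, 0], "slide": [[0, 0.5, 0], [0, 0, 0], [0, 0, 0]], "rot": [[0, 0, 0], [0, 0, 0], [0, 0, 0]]}}

```text
t: 11.1
position: [0.51, -0.1228, 0.1199]
tool_rot: [[-0.612, 0.791, -0.001], [0.791, 0.612, -0.0], [0.001, -0.001, -1.0]]
ft_force: [-0.3, -0.8, 0.6]
grip_width: -0.0
grasp_force: 0.0
```

Run:
```python
from h import *
o=readout.get_obs(); im=eyes.capture('wrist'); save('w3',im); np.save('w3.npy',im); np.save('w3o.npy',o,allow_pickle=True); print(o['position'],o['tool_rot'])
print(proj('wrist',[.665,-.003,.1],o))
c=proj('wrist',[.65,-.005,.1],o).astype(int); x0,y0=max(c[0]-50,0),max(c[1]-40,0); x0=min(x0,460); print(x0,y0)
k=cv2.resize(im[y0:y0+80,x0:x0+100],(500,400),interpolation=cv2.INTER_CUBIC)
save('crop3',np.hstack([k,cv2.resize(im[::2,::2],(280,210)).repeat(1,0) if 0 else np.vstack([im[::2,::2],np.zeros((190,280,3),np.uint8)])]))
```

```text
[ 0.51003158 -0.12282695  0.11987627] [[-6.11927092e-01  7.90912993e-01 -1.36809982e-03]
 [ 7.90913836e-01  6.11927518e-01 -1.30927657e-04]
 [ 7.33625541e-04 -1.16216726e-03 -9.99999056e-01]]
[517.90501602 220.61983395]
458 171
```

View pics/crop3.png

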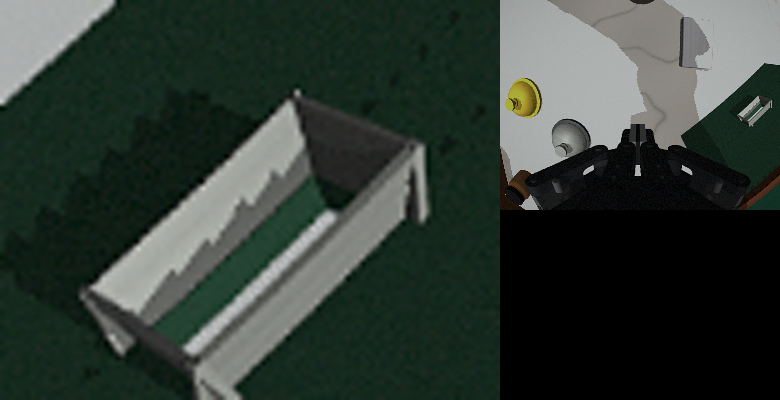

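The slot mouth's corners in the wrist view are at lower edge (475,229)–(517,190) and upper edge (496,244)–(541,200). I triangulate them with the earlier view.

Run:
```python
from h import *
np.set_printoptions(precision=4,suppress=True)
o2=np.load('w2o.npy',allow_pickle=True).item();o3=np.load('w3o.npy',allow_pickle=True).item()
A=[(500,315.4),(535.7,301.1),(484.6,299.7),(519.6,287.4)];B=[(496.4,243.8),(541,200.2),(475,229),(517.4,190.2)]
X=[]
for a,b,z in zip(A,B,(.115,.115,.085,.085)):
    x,e=cross(ray('wrist',*a,o2),ray('wrist',*b,o3)); X.append(x); print(x,e,'plane',onz('wrist',*b,z,o3))
print('mean',np.mean(X,0))
P=[onz('wrist',*b,z,o3) for b,z in zip(B,(.115,.115,.085,.085))]; print('w3 mean',np.mean(P,0))
for S in (X,P):
  for i in (0,2): d=S[i+1]-S[i]; print(np.linalg.norm(d),np.degrees(np.arctan2(-d[0],d[1])))
# guard base edge by colour in w3
im=np.load('w3.npy').astype(int); g=((im[:,:,1]>im[:,:,0]+12)&(im[:,:,1]<90)).astype(np.uint8)
pts=[]
for u in range(400,556,4):
    r=np.nonzero(g[100:300,u])[0]
    if len(r)>20: pts.append(onz('wrist',u,100+r[0]-.5,0,o3)[:2])
pts=np.array(pts); print(len(pts),pts[::5])
l=cv2.fitLine(pts.astype(np.float32),cv2.DIST_HUBER,0,.001,.001).ravel(); print(l,np.degrees(np.arctan2(-l[0],l[1])))
```

```text
[ 0.6415 -0.0339  0.1209] 0.0005480657627377153 plane [ 0.6469 -0.0327  0.115 ]
[0.6512 0.0152 0.1226] 0.0007099220786422738 plane [0.6585 0.0187 0.115 ]
[ 0.6436 -0.033   0.0869] 0.00021396616607496487 plane [ 0.6453 -0.0327  0.085 ]
[0.6544 0.0173 0.0882] 0.00023143860242700595 plane [0.6574 0.0186 0.085 ]
mean [ 0.6477 -0.0086  0.1047]
w3 mean [ 0.652 -0.007  0.1  ]
0.050048815784061194 -11.10622826723613
0.0514603146554168 -12.160602808330957
0.05276221357595213 -12.704938206539667
0.05269439716077241 -13.295652916949889
39 [[ 0.6466 -0.0855]
 [ 0.6526 -0.0588]
 [ 0.6584 -0.0309]
 [ 0.665  -0.002 ]
 [ 0.6718  0.029 ]
 [ 0.679   0.063 ]
 [ 0.6867  0.1007]
 [ 0.7075  0.1305]]
[0.2163 0.9763 0.6668 0.0071] -12.494552
```

{"name": "jog_arm", "arguments": {"grip": [0, 0, 0, 0, 0, 0, 0, 0], "slide": [[-0.24, 0.95, 0.4], [-0.24, 0.95, 0.4], [-0.24, 0.95, 0.2], [-0.24, 0.95, 0], [-0.24, 0.95, 0], [-0.24, 0.95, 0], [-0.24, 0.95, 0], [-0.24, 0.95, 0]], "rot": [[0, 0, 1], [0, 0, 1], [0, 0, 1], [0, 0, 1], [0, 0, 1], [0, 0, 1], [0, 0, 1], [0, 0, 1]]}}

```text
t: 11.95
position: [0.453, 0.1048, 0.1503]
tool_rot: [[-0.994, 0.111, 0.0], [0.111, 0.994, -0.0], [-0.0, -0.0, -1.0]]
ft_force: [0.2, 0.8, -0.1]
grip_width: -0.0001
grasp_force: 0.0
```

{"name": "jog_arm", "arguments": {"grip": [0.6, 0.6, 0.6, 0.6, 0.6, 0.6, 0.6, 0.6], "slide": [[-0.24, 0.95, 0], [-0.24, 0.95, 0], [-0.24, 0.95, 0], [-0.24, 0.95, 0], [-0.24, 0.95, 0], [-0.24, 0.95, 0], [0, 0, 0], [0, 0, 0]], "rot": [[0, 0, 1], [0, 0, 1], [0, 0, 0.6], [0, 0, 0], [0, 0, 0], [0, 0, 0], [0, 0, 0], [0, 0, 0]]}}

```text
t: 12.75
position: [0.4104, 0.2754, 0.15]
tool_rot: [[-0.989, -0.146, -0.0], [-0.146, 0.989, -0.001], [0.0, -0.001, -1.0]]
ft_force: [0.3, 0.0, -0.6]
grip_width: 0.051
grasp_force: 0.0
```

Run:
```python
from h import *
o=readout.get_obs(); im=eyes.capture('wrist'); save('w4',im); np.save('w4.npy',im); np.save('w4o.npy',o,allow_pickle=True); print(o['position'],o['tool_rot'],o['grip_width'],o['qpos'])
```

```text
[0.41037349 0.27537052 0.15004674] [[-9.89266877e-01 -1.46119938e-01 -9.48278980e-05]
 [-1.46119824e-01  9.89266603e-01 -7.65478751e-04]
 [ 2.05661780e-04 -7.43406538e-04 -9.99999703e-01]] 0.050978183442148765 [-0.79189002  0.36438677  0.14439463  1.96861261 -0.06984806  0.81382508
  1.10861926]
```

View pics/w4.png

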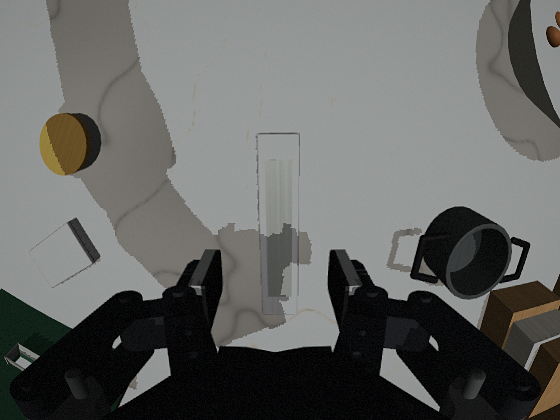

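The tin is whole and aligned with the fingers: near end (258–299,133), far end (263–297,314), tin midline at column ~279 against finger midline ~275.

Run:
```python
from h import *
np.set_printoptions(precision=4,suppress=True)
o=np.load('w4o.npy',allow_pickle=True).item(); R=np.array(o['tool_rot'])
Q=[onz('wrist',*p,.02,o) for p in [(258,133),(299,133),(297,314),(263,314)]]; print(Q)
n=(Q[0]+Q[1])/2; f=(Q[2]+Q[3])/2; d=f-n; print('len',np.linalg.norm(d),'yaw',np.degrees(np.arctan2(d[1],d[0])),'mid',(n+f)/2)
print('tool frame near',R.T@(n-o['position']),'far',R.T@(f-o['position']))
print('tool yaw', np.degrees(np.arctan2(-R[0,1],R[1,1])), 'edges', [np.linalg.norm(Q[0]-Q[1]),np.linalg.norm(Q[2]-Q[3])])
```

```text
[array([0.3603, 0.251 , 0.02  ]), array([0.3546, 0.2895, 0.02  ]), array([0.5527, 0.321 , 0.02  ]), array([0.5582, 0.2825, 0.02  ])]
len 0.2005006866326932 yaw 9.041988353541678 mid [0.4564 0.286  0.02  ]
tool frame near [0.0531 0.0027 0.1301] far [-0.1474  0.005   0.13  ]
tool yaw 8.402140034291381 edges [np.float64(0.03889957172989109), np.float64(0.038910037087231814)]
```

{"name": "jog_arm", "arguments": {"grip": [0.6, 0.6, 0.6, 0.6, 0.6, 0.6, 0.6, 0.6], "slide": [[0, 0.11, -1], [0, 0, -1], [0, 0, -1], [0, 0, -1], [0, 0, -1], [0, 0, -0.5], [0, 0, -0.3], [0, 0, 0]], "rot": [[0, 0, 0.1], [0, 0, 0], [0, 0, 0], [0, 0, 0], [0, 0, 0], [0, 0, 0], [0, 0, 0], [0, 0, 0]]}}

```text
t: 13.6
position: [0.4102, 0.278, -0.0245]
tool_rot: [[-0.988, -0.155, -0.001], [-0.155, 0.988, -0.002], [0.001, -0.001, -1.0]]
ft_force: [0.0, 0.2, 1.0]
grip_width: 0.0511
grasp_force: 0.0
```

{"name": "jog_arm", "arguments": {"grip": [0.6, 0.6, 0.6, 0.6], "slide": [[0, 0, -0.1], [0, 0, 0], [0, 0, 0], [0, 0, 0]], "rot": [[0, 0, 0], [0, 0, 0], [0, 0, 0], [0, 0, 0]]}}

```text
t: 14.0
position: [0.4103, 0.2799, -0.0262]
tool_rot: [[-0.988, -0.157, 0.001], [-0.157, 0.988, 0.001], [-0.001, 0.0, -1.0]]
ft_force: [-0.4, 0.3, 0.6]
grip_width: 0.0513
grasp_force: 0.0
```

{"name": "jog_arm", "arguments": {"grip": [0.6, 0.6, 0.6, 0.6], "slide": [[0, 0, -0.1], [0, 0, 0], [0, 0, 0], [0, 0, 0]], "rot": [[0, 0, 0], [0, 0, 0], [0, 0, 0], [0, 0, 0]]}}

```text
t: 14.4
position: [0.41, 0.2796, -0.0298]
tool_rot: [[-0.988, -0.157, -0.0], [-0.157, 0.988, -0.0], [0.0, -0.0, -1.0]]
ft_force: [-0.7, 0.6, -1.0]
grip_width: 0.0513
grasp_force: 0.0
```

{"name": "jog_arm", "arguments": {"grip": [0.6, 0.6, 0.6, 0.6, 0.6, 0.6], "slide": [[0, 0, -0.1], [0, 0, 0], [0, 0, -0.1], [0, 0, 0], [0, 0, 0], [0, 0, 0]], "rot": [[0, 0, 0], [0, 0, 0], [0, 0, 0], [0, 0, 0], [0, 0, 0], [0, 0, 0]]}}

```text
t: 15.0
position: [0.41, 0.2796, -0.0358]
tool_rot: [[-0.988, -0.157, -0.0], [-0.157, 0.988, -0.0], [0.0, -0.0, -1.0]]
ft_force: [-0.3, -0.7, 0.2]
grip_width: 0.0513
grasp_force: 0.0
```

{"name": "jog_arm", "arguments": {"grip": [0, 0, 0, 0, 0, 0, 0, 0], "slide": [[0, 0, 0], [0, 0, 0], [0, 0, 0], [0, 0, 0], [0, 0, 0], [0, 0, 0], [0, 0, 0], [0, 0, 0]], "rot": [[0, 0, 0], [0, 0, 0], [0, 0, 0], [0, 0, 0], [0, 0, 0], [0, 0, 0], [0, 0, 0], [0, 0, 0]]}}

```text
t: 15.8
position: [0.41, 0.2796, -0.0355]
tool_rot: [[-0.988, -0.156, 0.0], [-0.156, 0.988, 0.0], [-0.0, 0.0, -1.0]]
ft_force: [-1.0, -0.3, 5.8]
grip_width: 0.0385
grasp_force: 60.8
```

Gripped: 61 N at 38.5 mm width. Now I lift, turn by −21.5° and carry it in front of the slot.

{"name": "jog_arm", "arguments": {"grip": [0, 0, 0, 0, 0, 0], "slide": [[0, 0, 0.3], [0, 0, 0.7], [0, 0, 1], [0, 0, 1], [0, 0, 0], [0, 0, 0]], "rot": [[0, 0, 0], [0, 0, 0], [0, 0, 0], [0, 0, 0], [0, 0, 0], [0, 0, 0]]}}

```text
t: 16.4
position: [0.4102, 0.2799, 0.055]
tool_rot: [[-0.988, -0.157, 0.001], [-0.157, 0.988, 0.001], [-0.001, 0.001, -1.0]]
ft_force: [0.0, -0.3, -1.4]
grip_width: 0.0385
grasp_force: 60.6
```

{"name": "jog_arm", "arguments": {"grip": [0, 0, 0, 0, 0, 0, 0, 0], "slide": [[0.1, -0.5, 0], [0.22, -0.8, 0], [0.22, -0.8, 0], [0.22, -0.8, 0], [0.22, -0.8, 0], [0.22, -0.8, 0], [0.22, -0.8, 0], [0.22, -0.8, 0]], "rot": [[0, 0, -0.3], [0, 0, -0.5], [0, 0, -0.5], [0, 0, -0.5], [0, 0, -0.5], [0, 0, -0.5], [0, 0, -0.5], [0, 0, -0.45]]}}

```text
t: 17.2
position: [0.4583, 0.0942, 0.0532]
tool_rot: [[-0.975, 0.22, -0.002], [0.22, 0.975, -0.001], [0.002, -0.002, -1.0]]
ft_force: [0.2, 0.8, -1.3]
grip_width: 0.0387
grasp_force: 60.4
```

{"name": "jog_arm", "arguments": {"grip": [0, 0, 0, 0, 0, 0], "slide": [[0.22, -0.8, 0], [0.22, -0.8, 0], [0.2, -0.6, 0], [0, 0, 0], [0, 0, 0], [0, 0, 0]], "rot": [[0, 0, 0], [0, 0, 0], [0, 0, 0], [0, 0, 0], [0, 0, 0], [0, 0, 0]]}}

```text
t: 17.8
position: [0.4776, 0.0309, 0.0536]
tool_rot: [[-0.976, 0.216, -0.002], [0.216, 0.976, 0.0], [0.001, -0.0, -1.0]]
ft_force: [1.2, 0.1, -1.3]
grip_width: 0.039
grasp_force: 60.6
```

Run:
```python
from h import *
np.set_printoptions(precision=4,suppress=True)
o=readout.get_obs(); R=np.array(o['tool_rot']); p=o['position']
n=np.array([.9763,-.2164]);t=np.array([.2164,.9763])
print(p,'n',p[:2]@n,'lat',p[:2]@t,'yaw',np.degrees(np.arctan2(-R[0,1],R[1,1])),R[2],o['ft_force'],o['moment'])
for c in('wrist','side','scene'): im=eyes.capture(c); np.save(c+'5.npy',im); save(c+'5',im)
np.save('w5o.npy',o,allow_pickle=True)
# tin near end edges in wrist view
im=np.load('wrist5.npy').astype(int)
T=lambda x,y,z:proj('wrist',p+R@np.array([x,y,z]),o)
print('expect near end top corners',T(.053,-.02,-.0555),T(.053,.02,-.0555))
```

```text
[0.4776 0.0309 0.0536] n 0.4595644626433869 lat 0.13349856645427127 yaw -12.478197322254873 [ 0.0015 -0.0003 -1.    ] [ 1.1611  0.0821 -1.3052] [ 0.0415  0.0384 -0.0474]
expect near end top corners [224.2581 158.5861] [327.1454 158.5253]
```

Run:
```python
from h import *
np.set_printoptions(precision=1,suppress=True,linewidth=150)
o=np.load('w5o.npy',allow_pickle=True).item(); R=np.array(o['tool_rot']); p=o['position']
g=cv2.GaussianBlur(cv2.cvtColor(np.load('wrist5.npy'),cv2.COLOR_RGB2GRAY),(3,3),0).astype(int)
print('col band',g[140:185,250:300:10].mean(1).round())
for r in (170,190,210): 
    d=np.abs(np.diff(g[r-2:r+3].mean(0))); i=np.argsort(-d[200:350])[:6]+200; print(r,sorted(i))
T=lambda x,y,z:proj('wrist',p+R@np.array([x,y,z]),o)
for x in (.053,.045,.04,.035): print(x,T(x,-.02,-.0555),T(x,.02,-.0555))
for dz in (-.004,-.002,.002,.004): print(dz,T(.053,0,-.0555+dz),T(.053,-.02,-.0555+dz))
```

```text
col band [112. 119. 123. 123. 123. 123. 124. 124. 123. 123. 123. 123. 124. 120.  94.  57.  43.  40.  40.  49.  68.  87. 100. 108. 113. 114. 114. 114. 114.
 114. 114. 114. 114. 114. 114. 114. 114. 114. 114. 114. 114. 114. 114. 114. 114.]
170 [np.int64(223), np.int64(224), np.int64(226), np.int64(323), np.int64(325), np.int64(326)]
190 [np.int64(224), np.int64(322), np.int64(323), np.int64(325), np.int64(329), np.int64(330)]
210 [np.int64(224), np.int64(225), np.int64(322), np.int64(324), np.int64(335), np.int64(336)]
0.053 [224.3 158.6] [327.1 158.5]
0.045 [224.9 178.7] [326.5 178.7]
0.04 [225.4 191.1] [326.1 191. ]
0.035 [225.9 203.2] [325.6 203.1]
-0.004 [275.7 159.5] [222.6 160. ]
-0.002 [275.7 158.8] [223.5 159.3]
0.002 [275.7 157.5] [225.  157.9]
0.004 [275.7 156.8] [225.8 157.3]
```

{"name": "jog_arm", "arguments": {"grip": [0, 0, 0, 0, 0], "slide": [[0.4, -0.09, 0.03], [0.4, -0.09, 0], [0, 0, 0], [0, 0, 0], [0, 0, 0]], "rot": [[0, 0, 0], [0, 0, 0], [0, 0, 0], [0, 0, 0], [0, 0, 0]]}}

```text
t: 18.45
position: [0.502, 0.0252, 0.0549]
tool_rot: [[-0.976, 0.216, -0.001], [0.216, 0.976, -0.0], [0.001, -0.0, -1.0]]
ft_force: [0.1, 0.2, -2.4]
grip_width: 0.0385
grasp_force: 60.6
```

{"name": "jog_arm", "arguments": {"grip": [0, 0, 0, 0, 0, 0], "slide": [[0.1, -0.022, 0], [0.1, -0.022, 0], [0.1, -0.022, 0], [0.1, -0.022, 0], [0, 0, 0], [0, 0, 0]], "rot": [[0, 0, 0], [0, 0, 0], [0, 0, 0], [0, 0, 0], [0, 0, 0], [0, 0, 0]]}}

```text
t: 19.05
position: [0.5144, 0.0225, 0.055]
tool_rot: [[-0.976, 0.216, -0.0], [0.216, 0.976, -0.0], [0.0, -0.0, -1.0]]
ft_force: [0.1, 0.3, -1.9]
grip_width: 0.0385
grasp_force: 60.6
```

{"name": "jog_arm", "arguments": {"grip": [0, 0, 0, 0], "slide": [[0.1, -0.022, 0], [0.1, -0.022, 0], [0, 0, 0], [0, 0, 0]], "rot": [[0, 0, 0], [0, 0, 0], [0, 0, 0], [0, 0, 0]]}}

```text
t: 19.45
position: [0.5207, 0.0213, 0.0551]
tool_rot: [[-0.976, 0.216, 0.001], [0.216, 0.976, 0.0], [-0.0, 0.0, -1.0]]
ft_force: [0.4, 0.8, -0.6]
grip_width: 0.0382
grasp_force: 60.6
```

{"name": "jog_arm", "arguments": {"grip": [0, 0, 0, 0], "slide": [[0.1, -0.022, 0], [0.1, -0.022, 0], [0, 0, 0], [0, 0, 0]], "rot": [[0, 0, 0], [0, 0, 0], [0, 0, 0], [0, 0, 0]]}}

```text
t: 19.85
position: [0.5268, 0.02, 0.0551]
tool_rot: [[-0.976, 0.216, 0.001], [0.216, 0.976, 0.0], [-0.001, 0.0, -1.0]]
ft_force: [0.9, 0.5, -2.4]
grip_width: 0.0383
grasp_force: 60.6
```

{"name": "jog_arm", "arguments": {"grip": [0, 0, 0, 0, 0, 0], "slide": [[0.1, -0.022, 0], [0.1, -0.022, 0], [0.1, -0.022, 0], [0.1, -0.022, 0], [0, 0, 0], [0, 0, 0]], "rot": [[0, 0, 0], [0, 0, 0], [0, 0, 0], [0, 0, 0], [0, 0, 0], [0, 0, 0]]}}

```text
t: 20.45
position: [0.539, 0.0172, 0.0552]
tool_rot: [[-0.976, 0.216, 0.001], [0.216, 0.976, -0.0], [-0.001, 0.0, -1.0]]
ft_force: [1.3, 1.0, -1.3]
grip_width: 0.0387
grasp_force: 60.6
```

Run:
```python
from h import *
np.set_printoptions(precision=4,suppress=True)
o=readout.get_obs(); R=np.array(o['tool_rot']); p=o['position']
n=np.array([.9763,-.2164]);t=np.array([.2164,.9763])
print(p,'lead',p[:2]@n+.1468,'lat',p[:2]@t,R[:,2],o['ft_force'],o['moment'])
s=eyes.capture('side'); sc=eyes.capture('scene'); w=eyes.capture('wrist'); np.save('sc6.npy',sc); np.save('w6.npy',w)
# bright (tin) pixels on customer's side near lead end, seen by scene
e=np.r_[n*.68+t*.134,.1]; u,v=proj('scene',e).astype(int); print(u,v)
a=np.load('scene5.npy').astype(int)
d=np.abs(sc.astype(int)-a).sum(2); print(d[v-8:v+9,u-10:u+11])
g=cv2.GaussianBlur(cv2.cvtColor(w,cv2.COLOR_RGB2GRAY),(3,3),0).astype(int); print(g[150:168,250:300:10].mean(1).round())
```

```text
[0.539  0.0172 0.0552] lead 0.6692739890441177 lat 0.1334568262437203 [ 0.0009 -0.0001 -1.    ] [ 1.3454  0.975  -1.2872] [ 0.3114 -0.253   0.2068]
227 232
[[  4   0   4   3   3   3   3   0   2   5   2  10  34  68  98 114 113  83
   31   3   1]
 [  1   2   0   1   4   4   2   8   5   8   5  20  87 154 199 226 211 154
   78  17   1]
 [  3   2   3   3  11   1   0   1   3   3   6  48 127 228 274 280 264 214
  128  58  13]
 [  0   3   2   2  12   8   5   0   3   6   6  45 146 236 290 298 291 249
  192 107  45]
 [  4   6   3   0   5   1   0   2   1   5   1  29 109 203 272 293 297 268
  225 153  76]
 [  2   3   0   5   7   5   3   4   1  12   5  18  83 155 229 280 288 271
  241 180 114]
 [  6   2   3   1   5   2   9   1   2   1   3  10  62 116 186 252 272 257
  233 188 137]
 [  2   1   6   3   1  10   5   3   1   8   0   7  47  93 145 212 256 252
  235 202 164]
 [  3   1   3   2   2   5   6   6   3   1   5  10  23  73 117 170 223 244
  234 200 158]
 [  1   0   1   0   9   2   6   2   5   4   1   3   8  51 108 144 182 213
  211 179 128]
 [  1   1   3   2   4   4   6   3   3   0   2   2   5  43  80 119 136 165
  169 144 109]
 [  2   4   0   0   7   3   1   2   2   6   4   5   0  13  41  81 108 146
  157 140 117]
 [  2   4   4   0   1   6   6   5   2   3   2   3   4   6  13  45  98 150
  167 161 133]
 [  6   2   0   6   3   1   2   8   1   1   1   3   2   5  10  27  70 132
  160 160 125]
 [  0   2   1   2   4   1   1   2   3   2   3   5   3   4   4  17  43  86
  114 107  74]
 [  0   5   1   1   3   3   5   1   4   2   8   0   6   4   8   1   8  35
   55  45  26]
 [  2   2   1   3   1   3   3   2   1   2   4   4   1   2   9   2   3   4
    3  15   5]]
[121. 118. 113. 105.  83.  54.  42.  39.  39.  48.  67.  86.  99. 106.
 111. 113. 113. 113.]
```

The tin is coming out on the customer's side: the scene camera shows the change at about (243,228). There are no notable forces and no slip, so I continue.

{"name": "jog_arm", "arguments": {"grip": [0, 0, 0, 0, 0, 0, 0, 0], "slide": [[0.12, -0.0266, 0], [0.12, -0.0266, 0], [0.12, -0.0266, 0], [0.12, -0.0266, 0], [0.12, -0.0266, 0], [0.12, -0.0266, 0], [0, 0, 0], [0, 0, 0]], "rot": [[0, 0, 0], [0, 0, 0], [0, 0, 0], [0, 0, 0], [0, 0, 0], [0, 0, 0], [0, 0, 0], [0, 0, 0]]}}

```text
t: 21.4
position: [0.5606, 0.0124, 0.0552]
tool_rot: [[-0.976, 0.216, 0.001], [0.216, 0.976, -0.0], [-0.001, 0.0, -1.0]]
ft_force: [1.1, 1.7, -1.8]
grip_width: 0.0389
grasp_force: 60.6
```

Run:
```python
from h import *
np.set_printoptions(precision=4,suppress=True)
o=readout.get_obs(); print(o['position'],o['ft_force'],o['moment'])
```

```text
[0.5606 0.0124 0.0552] [ 1.0758  1.6512 -1.7767] [ 0.3741 -0.2141  0.1489]
```

{"name": "jog_arm", "arguments": {"grip": [0, 0, 0, 0, 0, 0, 0, 0], "slide": [[0.12, -0.0266, 0], [0.12, -0.0266, 0], [0.12, -0.0266, 0], [0.12, -0.0266, 0], [0.12, -0.0266, 0], [0.12, -0.0266, 0], [0, 0, 0], [0, 0, 0]], "rot": [[0, 0, 0], [0, 0, 0], [0, 0, 0], [0, 0, 0], [0, 0, 0], [0, 0, 0], [0, 0, 0], [0, 0, 0]]}}

```text
t: 22.2
position: [0.5822, 0.0076, 0.0552]
tool_rot: [[-0.976, 0.216, 0.001], [0.216, 0.976, -0.0], [-0.001, 0.0, -1.0]]
ft_force: [2.1, 1.7, -1.8]
grip_width: 0.0389
grasp_force: 60.6
```

{"name": "jog_arm", "arguments": {"grip": [0, 0, 0, 0, 0, 0], "slide": [[0.1, -0.022, 0], [0.1, -0.022, 0], [0.1, -0.022, 0], [0, 0, 0], [0, 0, 0], [0, 0, 0]], "rot": [[0, 0, 0], [0, 0, 0], [0, 0, 0], [0, 0, 0], [0, 0, 0], [0, 0, 0]]}}

```text
t: 22.8
position: [0.5909, 0.0056, 0.0552]
tool_rot: [[-0.976, 0.216, 0.001], [0.216, 0.976, -0.0], [-0.001, -0.0, -1.0]]
ft_force: [1.0, 1.4, -0.6]
grip_width: 0.0386
grasp_force: 60.6
```

Run:
```python
from h import *
np.set_printoptions(precision=4,suppress=True)
o=readout.get_obs(); R=np.array(o['tool_rot']); p=o['position']
n=np.array([.9763,-.2164]);t=np.array([.2164,.9763])
print(p,'lead out',p[:2]@n+.1468-.6575,'lat',p[:2]@t,R[:,2],o['grip_width'],o['ft_force'],o['moment'])
w=eyes.capture('wrist'); sc=eyes.capture('scene').astype(int)
g=cv2.GaussianBlur(cv2.cvtColor(w,cv2.COLOR_RGB2GRAY),(3,3),0).astype(int); print(g[150:168,250:300:10].mean(1).round())
for r in (170,190,210):
    d=np.abs(np.diff(g[r-2:r+3].mean(0))); print(r,sorted((np.argsort(-d[200:350])[:5]+200).tolist()))
# tin tip in scene: difference from the empty scene, customer's side
d=(np.abs(sc-np.load('scene.npy').astype(int)).sum(2)>60).astype(np.uint8)[190:270,170:245]
k,l,s,c=cv2.connectedComponentsWithStats(d); 
for i in range(1,k):
    if s[i,4]>30: print(s[i]+[170,190,0,0,0])
for q in (.045,.05,.055,.06,.065): print(q,[proj('scene',np.r_[n*(.6575+q)+t*(.134+y),z]).round(1) for y,z in ((-.02,.11),(.02,.11),(-.02,.09),(.02,.09))])
m=l>0; print('leftmost per row',[(190+r,170+int(np.nonzero(m[r])[0][0])) for r in range(0,80,3) if m[r].any()])
```

```text
[0.5909 0.0056 0.0552] lead out 0.06500831025189768 lat 0.13334270505411336 [ 0.0007 -0.0001 -1.    ] 0.03863914869416733 [ 1.0389  1.4094 -0.6066] [ 0.2683 -0.2437  0.1226]
[115. 115. 116. 112.  88.  56.  43.  40.  39.  49.  68.  88. 101. 109.
 113. 115. 115. 115.]
170 [225, 226, 323, 325, 326]
190 [223, 224, 322, 323, 325]
210 [224, 225, 323, 324, 325]
[227 192  15  19  80]
[212 224  28  17 297]
[201 256  19  14 169]
0.045 [array([217.8, 228.5]), array([222.8, 236.4]), array([218.3, 233.9]), array([223.3, 241.9])]
0.05 [array([216.2, 229. ]), array([221.1, 236.9]), array([216.7, 234.4]), array([221.7, 242.4])]
0.055 [array([214.5, 229.5]), array([219.5, 237.4]), array([215.1, 234.9]), array([220. , 242.9])]
0.06 [array([212.9, 230. ]), array([217.8, 238. ]), array([213.5, 235.4]), array([218.4, 243.4])]
0.065 [array([211.2, 230.5]), array([216.1, 238.5]), array([211.8, 235.9]), array([216.7, 243.9])]
leftmost per row [(193, 227), (196, 229), (199, 230), (202, 233), (205, 235), (208, 237), (226, 223), (229, 220), (232, 212), (235, 212), (238, 214), (256, 209), (259, 203), (262, 201), (265, 205), (268, 208)]
```

The scene camera sees the tin's end at column 212, about 63 mm out where 50 mm is needed. Contact is about 2 N, the tin is level and the grip has not slipped. Handing in.

```bash
python3 -c "
from plant import bot; print(bot.job_done())"
```

```text
the job is handed in; nothing more can be done
None
```

I pressed the bell fully down with empty fingers, then passed the tin end first through the slot until about 63 mm stuck out on the customer's side (50 mm needed); the arm still holds it level with only about 2 N on the tool, and the job was handed in at about 23 s.

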